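# Hang the charger caddy on the hook stand

## Robot

A 6-joint arm with a two-finger parallel gripper is mounted at the origin on the work surface. World frame = base frame: x ahead of the robot, y to its left, z up, the work surface at z = 0. Lengths are in mm, angles in rad, forces in N, time in s.
With the tool pointing down it reaches from about 350 to 875 mm from the base axis. Payload 4.2 kg.
Tool frame: the origin (TCP) lies midway between the tips of the shut fingers; the grasp point (between the pads) lies grip_point_offset behind it (grip_point_offset is the distance from the TCP to the grasp point, in mm); z points along the fingers, y is the direction in which the jaws open and shut (so a half turn about z gives the same grasp; the last joint's range is limited). The gripper opens to 87 mm and grips with 3 to 60 N. Pads are 19 mm wide; open, the fingers measure 117 mm over their backs; the gripper's body (75 mm by 190 mm) begins 51 mm behind the grasp point.
Start: joints at [-0.935, 0.385, 0.008, 0, -1.194, -0.259], TCP at [229.98, -581.127, 222.55] pointing down, gripper open.
Joint ranges: [-3.14, 3.14], [-1.21, 2.06], [-1.07, 1.41], [-3.16, 2.05], [-2.99, -0.16], [-3.1, 3.1]. Speed limits (rad/s): [2.79, 2.79, 3.14, 3.14, 3.14, 3.14].

## Interface

Orientations are given as a 3x3 rotation matrix whose columns are the frame's x, y, z axes.
In Python, from workcell import get_state, grab_frame, camera_params, close_job, grip_point_offset gives the robot as it stands.
- The arm moves only by the tool apply_moves, never from a script. Its argument "commands" is a list of rows, each a list of 7 numbers: the turn, a rotation vector about the world's x, y, z in rad, then the shift along the world's x, y, z in cm, then the finger opening in cm, from 0 to 8.7. A call has 1 to 20 rows; each row shifts and turns the commanded pose from where the row before left it; what a row does not reach is not made up. A row lasts 1/8 s, in which the tool goes at most 62.5 mm and 10.7 degrees, less where a joint would pass 70% of its speed; a pose out of reach is approached as far as the arm can. A call is refused whole if a number of a shift passes 6.25 or a number of a turn 0.188, either way. A call with a gripper value outside its range is refused whole. The fingers move at their own pace and stop on an object; the grip force is fixed at half the most. Time passes only in rows, so rows that do not move let the fingers close. It gives the time, the measured TCP pose, the force and the opening at its end, in the units of the state.
- get_state(): the state, without advancing time (a new reading comes with each control period).
- grab_frame(name): name is "scene" or "top"; returns (picture, depth): 420x560x3 uint8, red, green, blue; 420x560 float32, mm along the optical axis (not along the pixel's ray), 0 where there is no reading.
- camera_params(name): a dict with "intrinsics" (3x3 intrinsics, pixels), "rvec" (rotation vector, rad) and "tvec" (3), from world to camera coordinates, as OpenCV has them. Camera axes: x right, y down, z forward; pixel columns grow to the right and rows downward; lengths in mm; the calibration is good to about 2 mm. A picture is of the moment at which its call begins. camera_params takes no time and is no camera call.
- close_job(): hands the job in, once; it reports no verdict.
The state is a dict: "clock": time; "qpos": joint angles; "qvel": joint speeds; "tau": joint torques, N m; "tool_pos": TCP position; "eef_rot": TCP orientation; "contact_force": force on the tool from outside, world axes, zero at the start; "ft_torque": the same for the moment, N m; "grip_width": finger opening in mm.
Only numpy, scipy, OpenCV 4.12 (cv2) and the standard library are available. Lean on these libraries where they do the work, as an engineer would, in place of code of your own. Each camera call takes 0.05 s, during which the arm holds its last target.

## Task

Clear some desk space: hang the caddy with its two chargers on the hook stand by the slot in its upright handle panel, so that it hangs about level from both arms of the hook, at rest, and let go of it. Both chargers must still be in it, and the mouse and the flat hub lying nearby must not be knocked about.

Things in the scene. Friction and masses are not known exactly. Their poses are not given: they have to be found in the camera images.
- caddy: Loose light grey plastic caddy (sizes in mm): open tray 110 (x) by 160 (y) by 50 high, walls 4, with an upright panel along its middle (x = 0), 10 thick (x), 152 wide (y), top 165 above the underside. The panel has one slot, 110 wide (y), from 85 to 130 above the underside; the 35 high strip over it is the handle bar. Origin: centre of the underside; z up.
- grip_bar (a point): Point on the caddy at the middle of the slot's upper edge (underside of the handle bar), 130 above the caddy's underside; axes as the caddy's.
- stand: Fixed aluminium hook stand: base plate 12 high (x -55 to 135, y within 75), upright 20 by 60 (x 88 to 108, top at z 168) and two level steel arms, 10 thick, at y = -26 and 26, axes at z 165, reaching to its own -x (roughly to the robot) and ending in upturned tips at x -25 to -40, 185 high, the stand's highest. Things are hung over the tips towards +x. Origin: on the desk under point seat.
- seat (a point): Hanging place: midway between the stand's two arms, at the level of their upper side, 170 above the desk, straight above the stand's origin; axes as the stand's. The handle bar's underside rests at this height, up to 20 nearer the tips or the upright.
- charger_a: White plug charger, 36 by 40 by 26 high with two 15 mm pins upwards, about 70 g, loose in the caddy's tray on the +x side of its panel. Origin: centre of the underside.
- charger_b: The same kind of charger, in the tray on the -x side of the panel.
- mouse: Bystander: white computer mouse, 100 by 56 by 33 high; origin at the centre of its underside.
- hub: Bystander: flat black connector hub, 110 (x) by 28 by 14 high, between the caddy and the stand; origin at the centre of its underside.
Things that resemble listed ones, but are neither listed nor needed, are in the scene too. Leave any red or yellow look-alike of the charger_b alone.

How it is judged (in metres and radians):
At the end, for the whole second after the job is handed in: Caddy hung with both arms through its slot: bar underside within 10 mm of the arms' upper side in height, 30 mm sideways and 35 mm along the arms of the hanging place; resting on the stand (over 1 N), leaning under 0.3 rad, slower than 0.03 m/s; both chargers in its tray (x of grip_bar in the frame of seat between -0.035 and 0.035 m and y of grip_bar in the frame of seat between -0.03 and 0.03 m and z of grip_bar in the frame of seat between -0.01 and 0.01 m and angle between caddy's own z axis and vertical below 0.3 rad and contact force between caddy and stand above 1 N and linear speed of caddy below 0.03 m/s and x of charger_a in the frame of caddy between -0.055 and 0.055 m and y of charger_a in the frame of caddy between -0.08 and 0.08 m and z of charger_a in the frame of caddy between 0 and 0.05 m and x of charger_b in the frame of caddy between -0.055 and 0.055 m and y of charger_b in the frame of caddy between -0.08 and 0.08 m and z of charger_b in the frame of caddy between 0 and 0.05 m); the robot touches nothing.
It fails at once if a bystander (mouse, hub) is pushed more than 40 mm from its place (distance of any of mouse, hub from where it was at the start of the episode above 0.04 m).
It also fails if it takes over 56 s, if anything falls off the work surface, if the arm or the gripper's body presses on something with over 40 N, if the wrist force passes 120 N, or if a joint passes its speed limit or range.

## Working session

There is one attempt and no reset: what is moved stays moved. The work goes in short steps, Python scripts to look and compute and a tool call to move; the robot and the scene stay as the last step left them, time stands still between calls to the robot, and variables do not carry over. Pictures are saved under pics/ and viewed, and the job is handed in when it is done.

Besides the shell and the picture viewer there is one more tool, called after "Request:" in YAML: its name, and indented under it one key for each argument. apply_moves: Moves the arm, as the interface text tells. Its arguments: {"type":"object","properties":{"commands":{"type":"array","items":{"type":"array","items":{"type":"number"}}}},"required":["commands"]}

```bash
ls; mkdir -p pics
cat > h.py <<'E'
import numpy as np, cv2, pickle
from workcell import *
def snap(tag):
    out={}
    for n in ("scene","top"):
        p,d=grab_frame(n); out[n]=(p,d,camera_params(n)); cv2.imwrite(f"pics/{tag}_{n}.png",p[:,:,::-1])
    pickle.dump(out,open(f"{tag}.pkl","wb")); return out
def load(t): return pickle.load(open(f"{t}.pkl","rb"))
def cloud(o):
    p,d,c=o; K=np.array(c["intrinsics"]); R=cv2.Rodrigues(np.array(c["rvec"],float))[0]; t=np.array(c["tvec"],float).ravel()
    v,u=np.mgrid[0:d.shape[0],0:d.shape[1]]
    X=np.stack([(u-K[0,2])/K[0,0]*d,(v-K[1,2])/K[1,1]*d,d],-1)
    W=(X-t)@R; W[d<=0]=np.nan; return W
E
python3 - <<'E'
from h import *
print(get_state(), grip_point_offset)
o=snap("a")
for n in o:
    c=o[n][2]; R=cv2.Rodrigues(np.array(c["rvec"],float))[0]; print(n,c["intrinsics"],-R.T@np.array(c["tvec"]).ravel(),R)
E
```

```text
pics
{'clock': 0.0, 'qpos': array([-9.35419134e-01,  3.85552287e-01,  6.63469907e-03, -5.15597783e-04,
       -1.19399052e+00, -2.58605554e-01]), 'qvel': array([ 0.00048604,  0.00045083, -0.00157033, -0.00035041, -0.00100927,
       -0.00018624]), 'tau': array([ 2.93311768e-04, -3.90662813e+01,  1.87396753e+01,  4.22009066e+00,
        1.08965955e-02, -1.83536749e-04]), 'tool_pos': array([ 229.7553139 , -580.59323414,  221.46318576]), 'eef_rot': array([[-9.29927195e-01, -3.67742653e-01, -8.67411994e-04],
       [-3.67743668e-01,  9.29925082e-01,  1.98415835e-03],
       [ 7.69685140e-05,  2.16410808e-03, -9.99997655e-01]]), 'contact_force': array([0.67396695, 0.53286475, 0.13820909]), 'ft_torque': array([ 0.03634903, -0.05051518,  0.01139652]), 'grip_width': 86.87586403720995} 18.700000000000003
scene [[436.4938371    0.         280.74301241]
 [  0.         436.4938371  216.67764094]
 [  0.           0.           1.        ]] [1196.34078991  537.61929855  623.83801667] [[-0.64904283  0.76046998  0.02070786]
 [ 0.39228147  0.35787703 -0.84737198]
 [-0.65181183 -0.5418574  -0.5305958 ]]
top [[488.71025667   0.         273.28890547]
 [  0.         488.71025667 203.65572976]
 [  0.           0.           1.        ]] [ 472.12801149   14.69295481 1137.747324  ] [[ 0.00534466 -0.99997546 -0.00452943]
 [-0.99451874 -0.0048424  -0.10444631]
 [ 0.10442182  0.00506283 -0.99452021]]
```

View pics/a_scene.png

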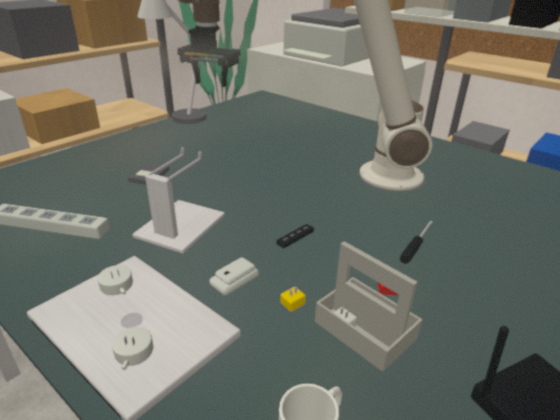

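View pics/a_top.png

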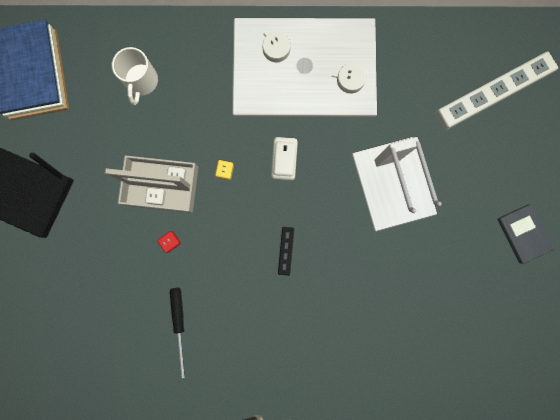

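The top view shows the caddy near (158,183) with the charger_a and charger_b inside. The stand is at (395,185), with tips near (412,208) and (438,203). The hub is at (287,250) and the mouse at (285,158). Red and yellow look-alikes sit at (169,241) and (225,169). Next I measure.

Run:
```python
from h import *
o=load("a")
Wt=cloud(o["top"]); Ws=cloud(o["scene"])
A=np.concatenate([Wt.reshape(-1,3),Ws.reshape(-1,3)]); S=np.r_[np.zeros(Wt[...,0].size),np.ones(Ws[...,0].size)]
ok=~np.isnan(A[:,0]); A=A[ok];S=S[ok]
def box(x0,x1,y0,y1,z0,z1):
    m=(A[:,0]>x0)&(A[:,0]<x1)&(A[:,1]>y0)&(A[:,1]<y1)&(A[:,2]>z0)&(A[:,2]<z1); return A[m],S[m]
def show(n,P,s):
    for k in (0,1):
        Q=P[s==k]
        if len(Q)<5: print(n,k,len(Q)); continue
        r=cv2.minAreaRect(Q[:,:2].astype(np.float32)); print(n,"top scene".split()[k],len(Q),np.round(r[0],1),np.round(r[1],1),round(r[2],1),"z",np.round(np.percentile(Q[:,2],[2,50,98]),1), "mean",Q.mean(0).round(1))
def pix(u,v): return Wt[v,u].round(0)
for n,(u,v) in dict(caddy=(158,183),stand=(395,185),hub=(287,250),mouse=(285,158),red=(169,241),yel=(225,169),plate=(380,200),mug=(135,70),router=(30,200)).items(): print(n,pix(u,v))
c=Wt[183,158]; s=Wt[190,405]
show("caddytop",*box(430,680,150,420,158,175))
show("caddyall",*box(430,680,150,420,20,175))
show("caddyrim",*box(430,680,150,420,44,55))
show("stand arms",*box(350,700,-420,-130,155,175))
show("stand tips",*box(350,700,-420,-130,176,195))
show("stand base",*box(350,700,-420,-130,8,16))
show("hub",*box(330,460,-60,30,8,30))
show("mouse",*box(490,650,-60,60,10,60))
```

```text
caddy [626. 270.  89.]
stand [ 635. -261.   16.]
hub [484. -12.  15.]
mouse [694.  -6.  33.]
red [502. 254.  39.]
yel [669. 132.  27.]
plate [ 600. -227.   10.]
mug [912. 355.   5.]
router [594. 574.  34.]
caddytop top 404 [632.1 283.4] [152.   10.9] 84.0 z [160.3 165.5 169.3] mean [631.9 282.1 165.5]
caddytop scene 618 [633.2 283.7] [153.3  13.8] 84.2 z [158.2 165.1 167.4] mean [635.5 289.1 164.1]
caddyall top 2331 [579.5 261. ] [217.2 204.1] 88.3 z [ 22.2  48.4 167.9] mean [610.4 274.5  71.5]
caddyall scene 5526 [598.6 259.9] [218.7 163.2] 89.7 z [ 22.6  73.6 166.4] mean [634.2 288.3  86.2]
caddyrim top 404 [594.9 287.6] [161.2 184.7] 83.8 z [44.3 50.  54.5] mean [613.8 275.1  49.8]
caddyrim scene 852 [631.6 284. ] [162.2 110.2] 84.7 z [44.3 49.9 54.4] mean [622.7 288.3  49.4]
stand arms top 833 [ 637.7 -260.5] [139.9  63.1] 15.1 z [161.9 169.3 173.7] mean [ 646.  -256.1  169.1]
stand arms scene 425 [ 638.1 -258.6] [142.6  62.9] 14.3 z [158.5 169.2 173. ] mean [ 646.2 -251.6  168.3]
stand tips top 50 [ 568.4 -279.3] [11.1 61.8] 17.4 z [176.8 183.5 187.8] mean [ 568.6 -279.9  183. ]
stand tips scene 39 [ 571.8 -278.5] [11.4 59.8] 11.7 z [176.1 181.6 187.1] mean [ 571.  -276.7  181.5]
stand base top 3612 [ 547.2 -260.1] [259.6 315.6] 84.1 z [ 8.7 12.5 15.7] mean [ 619.8 -259.5   12.4]
stand base scene 1378 [ 633.2 -261.2] [177.1 151.4] 15.5 z [ 9.8 13.4 15.6] mean [ 615.1 -241.9   13.2]
hub top 170 [443.8  -4.8] [29.5 27.5] 0.3 z [10.5 14.4 19.1] mean [443.9  -5.   14.4]
hub scene 85 [444.8  -2.5] [26.4 30.5] 82.0 z [ 8.5 15.1 17.6] mean [445.3  -1.2  14.5]
mouse top 279 [570.2  -3.2] [159.6  44. ] 0.2 z [10.4 14.4 19.6] mean [525.2 -11.   14.5]
mouse scene 157 [515.4 -10.1] [28.5 49.8] 87.4 z [10.9 14.7 17.7] mean [516.6  -8.5  14.7]
```

Run:
```python
from h import *
o=load("a")
for n in ("top","scene"):
    W=cloud(o[n]).reshape(-1,3); W=W[~np.isnan(W[:,0])]
    m=(np.hypot(W[:,0]-632,W[:,1]-283)<110)
    P=W[m&(W[:,2]>158)&(W[:,2]<172)][:,:2]
    vx,vy,x,y=cv2.fitLine(P.astype(np.float32),cv2.DIST_HUBER,0,.01,.01).ravel()
    print(n,"panel dir deg",np.degrees(np.arctan2(vy,vx)),x,y)
    th=np.radians(15); R=np.array([[np.cos(th),np.sin(th)],[-np.sin(th),np.cos(th)]])
    m=(W[:,0]>500)&(W[:,0]<760)&(W[:,1]>-400)&(W[:,1]<-130)
    Q=W[m]; L=(Q[:,:2]-[601.4,-270.3])@R.T
    a=(Q[:,2]>160)&(Q[:,2]<173)&(L[:,0]<80)&(L[:,0]>-15)
    for s in (-1,1):
        k=a&(L[:,1]*s>10)
        f=np.polyfit(L[k,0],L[k,1],1); print(" arm",s,k.sum(),f.round(3), "z",np.percentile(Q[k,2],[50,95]).round(1))
    k=(Q[:,2]>178); print(" tips x",np.percentile(L[k,0],[2,50,98]).round(1))
    k=(Q[:,2]>100)&(L[:,0]>70); print(" upright",np.percentile(L[k,0],[2,98]).round(1),np.percentile(L[k,1],[2,98]).round(1))
    k=(Q[:,2]>9)&(Q[:,2]<15); print(" base x",np.percentile(L[k,0],[1,99]).round(1),np.percentile(L[k,1],[1,99]).round(1))
```

```text
top panel dir deg 83.98221 631.7762 281.6121
 arm -1 233 [ 1.1000e-02 -2.5655e+01] z [169.2 172.1]
 arm 1 230 [7.0000e-03 2.6329e+01] z [169.6 172.3]
 tips x [-39.  -34.6 -29.8]
 upright [ 72.  106.9] [-28.5  30.8]
 base x [-53.4 132.9] [-72.4  73.6]
scene panel dir deg 84.22792 636.8784 289.12402
 arm -1 122 [ 1.2000e-02 -2.4003e+01] z [169.4 171.7]
 arm 1 122 [7.0000e-03 2.8381e+01] z [169.4 172.1]
 tips x [-36.6 -31.2 -26.4]
 upright [ 76.4 110.7] [-26.8  31.3]
 base x [-51.4 136.2] [-71.2  75.2]
```

Request:
apply_moves:
  commands:
    - [0,0,0.06,2.24,4.8,0,8.7]
    - [0,0,0.06,2.24,4.8,0,8.7]
    - [0,0,0.06,2.24,4.8,0,8.7]
    - [0,0,0.06,2.24,4.8,0,8.7]
    - [0,0,0.06,2.24,4.8,0,8.7]
    - [0,0,0.06,2.24,4.8,0,8.7]
    - [0,0,0.06,2.24,4.8,0,8.7]
    - [0,0,0.06,2.24,4.8,0,8.7]
    - [0,0,0.06,2.24,4.8,0,8.7]
    - [0,0,0.06,2.24,4.8,0,8.7]
    - [0,0,0.06,2.24,4.8,0,8.7]
    - [0,0,0.06,2.24,4.8,0,8.7]
    - [0,0,0.06,2.24,4.8,0,8.7]
    - [0,0,0.06,2.24,4.8,0,8.7]
    - [0,0,0.06,2.24,4.8,0,8.7]
    - [0,0,0.06,2.24,4.8,0,8.7]
    - [0,0,0.06,2.24,4.8,0,8.7]
    - [0,0,0.06,2.24,4.8,0,8.7]
    - [0,0,0,0,0,0,8.7]
    - [0,0,0,0,0,0,8.7]

```text
clock: 2.6
tool_pos: [632.7, 282.5, 221.6]
eef_rot: [[-0.114, -0.993, -0.002], [-0.993, 0.114, -0.001], [0.001, 0.002, -1.0]]
contact_force: [-0.7, -0.8, -0.1]
grip_width: 86.8
```

Stand origin is ≈ (601.4, −269.8), yaw 15.5°. Caddy is ≈ (632.5, 283.5), yaw −5.9°. The sizes check out against those given. Next I descend onto the bar and close.

Request:
apply_moves:
  commands:
    - [0,0,0.01,0,0.1,-3,8.7]
    - [0,0,0,0,0,-3,8.7]
    - [0,0,0,0,0,-2,8.7]
    - [0,0,0,0,0,-0.8,8.7]
    - [0,0,0,0,0,0,8.7]
    - [0,0,0,0,0,0,5]
    - [0,0,0,0,0,0,2]
    - [0,0,0,0,0,0,0]
    - [0,0,0,0,0,0,0]
    - [0,0,0,0,0,0,0]
    - [0,0,0,0,0,0,0]
    - [0,0,0,0,0,0,0]

```text
clock: 4.1
tool_pos: [633.2, 283.9, 134.5]
eef_rot: [[-0.104, -0.995, -0.0], [-0.995, 0.104, -0.0], [0.0, 0.0, -1.0]]
contact_force: [-0.0, 0.6, -1.0]
grip_width: 24.7
```

Run:
```python
from h import *
s=get_state(); print(s); snap("b")
```

```text
{'clock': 4.1, 'qpos': array([ 6.53852952e-01,  5.64541321e-01,  7.89080654e-02,  3.57278243e-05,
       -1.08524831e+00, -7.57852303e-01]), 'qvel': array([ 8.17793185e-04, -3.01820005e-05,  1.06637688e-06, -2.58871495e-04,
       -1.41676865e-03,  2.31952209e-04]), 'tau': array([ 3.03895875e-03, -4.67262411e+01,  1.78042924e+01,  4.01575774e+00,
       -2.66373879e-02, -1.11308339e-04]), 'tool_pos': array([633.17750425, 283.86911348, 134.50688124]), 'eef_rot': array([[-1.03795392e-01, -9.94598670e-01, -4.84410537e-05],
       [-9.94598668e-01,  1.03795395e-01, -7.69296458e-05],
       [ 8.15420817e-05,  4.01944648e-05, -9.99999996e-01]]), 'contact_force': array([-0.04735516,  0.55152793, -1.04347986]), 'ft_torque': array([-0.00226161,  0.07687425, -0.01274626]), 'grip_width': 24.68669842797319}
```

View pics/b_scene.png

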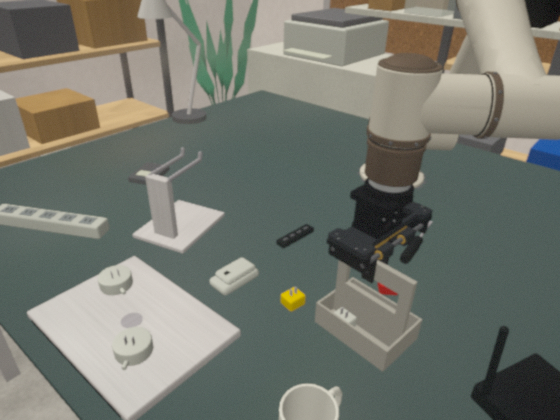

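The scene view shows the fingers straddling the bar near (395,275), still closing at 24.7 mm. I give them more time, then lift gently.

Request:
apply_moves:
  commands:
    - [0,0,0,0,0,0,0]
    - [0,0,0,0,0,0,0]
    - [0,0,0,0,0,0,0]
    - [0,0,0,0,0,0,0]
    - [0,0,0,0,0,0,0]
    - [0,0,0,0,0,0,0]

```text
clock: 4.95
tool_pos: [633.0, 283.8, 134.4]
eef_rot: [[-0.104, -0.995, -0.0], [-0.995, 0.104, -0.0], [0.0, 0.0, -1.0]]
contact_force: [-1.5, -0.4, -1.0]
grip_width: 9.4
```

Gripped at 9.4 mm, against a bar of 10 mm. Now the lift.

Request:
apply_moves:
  commands:
    - [0,0,0,0,0,0.5,0]
    - [0,0,0,0,0,1,0]
    - [0,0,0,0,0,1.5,0]
    - [0,0,0,0,0,1.5,0]
    - [0,0,0,0,0,1.5,0]
    - [0,0,0,0,0,0.5,0]
    - [0,0,0,0,0,0,0]
    - [0,0,0,0,0,0,0]

```text
clock: 5.95
tool_pos: [632.7, 283.6, 198.7]
eef_rot: [[-0.104, -0.995, -0.002], [-0.995, 0.104, -0.001], [0.001, 0.002, -1.0]]
contact_force: [-0.9, 0.6, -5.4]
grip_width: 9.9
```

Run:
```python
from h import *
s=get_state(); print(s["tool_pos"],s["contact_force"],s["ft_torque"],s["grip_width"]); o=snap("c")
for n in ("top","scene"):
    W=cloud(o[n]).reshape(-1,3); W=W[~np.isnan(W[:,0])]
    m=(np.hypot(W[:,0]-632,W[:,1]-283)<115)
    P=W[m&(W[:,2]>100)&(W[:,2]<130)]
    # rim points -> plane
    r=cv2.minAreaRect(P[:,:2].astype(np.float32)); print(n,r)
    h,e=np.histogram(P[:,2],bins=30,range=(100,130)); print(dict(zip(e.astype(int),h)))
```

```text
[632.71588808 283.63782058 198.6554305 ] [-0.86057967  0.59965398 -5.38423287] [ 0.00594489  0.05319367 -0.00393859] 9.865758489125009
top ((632.6065673828125, 282.9115295410156), (161.04689025878906, 110.52385711669922), 83.9054183959961)
{np.int64(100): np.int64(17), np.int64(101): np.int64(19), np.int64(102): np.int64(15), np.int64(103): np.int64(11), np.int64(104): np.int64(13), np.int64(105): np.int64(21), np.int64(106): np.int64(18), np.int64(107): np.int64(10), np.int64(108): np.int64(19), np.int64(109): np.int64(18), np.int64(110): np.int64(15), np.int64(111): np.int64(28), np.int64(112): np.int64(34), np.int64(113): np.int64(59), np.int64(114): np.int64(72), np.int64(115): np.int64(54), np.int64(116): np.int64(52), np.int64(117): np.int64(30), np.int64(118): np.int64(9), np.int64(119): np.int64(6), np.int64(120): np.int64(3), np.int64(121): np.int64(3), np.int64(122): np.int64(3), np.int64(123): np.int64(2), np.int64(124): np.int64(2), np.int64(125): np.int64(4), np.int64(126): np.int64(2), np.int64(127): np.int64(2), np.int64(128): np.int64(3), np.int64(129): np.int64(1)}
s
[... 284 characters left out ...]
.int64(106): np.int64(88), np.int64(107): np.int64(83), np.int64(108): np.int64(83), np.int64(109): np.int64(117), np.int64(110): np.int64(98), np.int64(111): np.int64(114), np.int64(112): np.int64(117), np.int64(113): np.int64(150), np.int64(114): np.int64(222), np.int64(115): np.int64(211), np.int64(116): np.int64(120), np.int64(117): np.int64(43), np.int64(118): np.int64(34), np.int64(119): np.int64(40), np.int64(120): np.int64(39), np.int64(121): np.int64(34), np.int64(122): np.int64(28), np.int64(123): np.int64(38), np.int64(124): np.int64(43), np.int64(125): np.int64(28), np.int64(126): np.int64(32), np.int64(127): np.int64(45), np.int64(128): np.int64(42), np.int64(129): np.int64(27)}
```

View pics/c_scene.png

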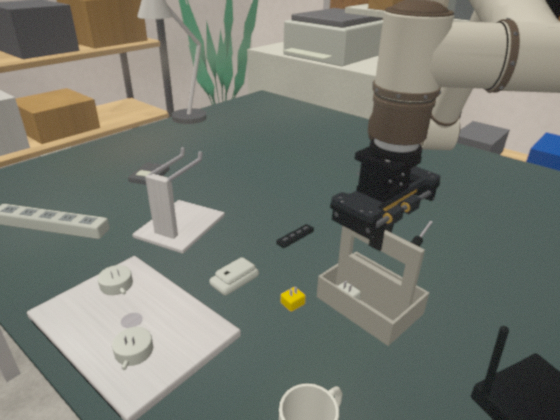

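View pics/c_top.png

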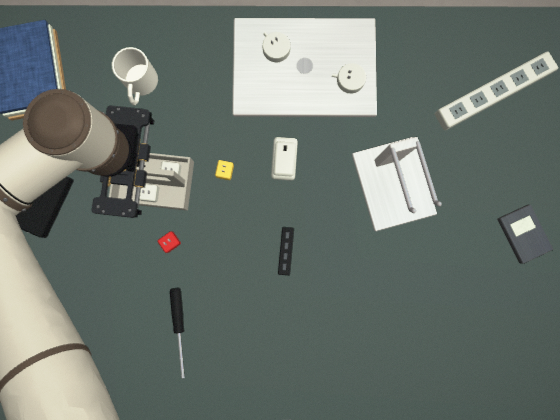

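The caddy is lifted level, with its rim at 115 mm and both chargers inside at (170,167) and (149,192). I carry it toward a point in front of the tips, approaching from low x to miss them.

Request:
apply_moves:
  commands:
    - [0,0,0.008,-0.31,-0.95,0,0]
    - [0,0,0.0155,-0.62,-1.9,0,0]
    - [0,0,0.0235,-0.94,-2.85,0,0]
    - [0,0,0.031,-1.25,-3.8,0,0]
    - [0,0,0.031,-1.25,-3.8,0,0]
    - [0,0,0.031,-1.25,-3.8,0,0]
    - [0,0,0.031,-1.25,-3.8,0,0]
    - [0,0,0.031,-1.25,-3.8,0,0]
    - [0,0,0.031,-1.25,-3.8,0,0]
    - [0,0,0.031,-1.25,-3.8,0,0]
    - [0,0,0.031,-1.25,-3.8,0,0]
    - [0,0,0.031,-1.25,-3.8,0,0]
    - [0,0,0.0235,-0.94,-2.85,0,0]
    - [0,0,0.0155,-0.62,-1.9,0,0]
    - [0,0,0.008,-0.31,-0.95,0,0]
    - [0,0,0,0,0,0,0]
    - [0,0,0,0,0,0,0]

```text
clock: 8.18
tool_pos: [483.5, -171.6, 199.6]
eef_rot: [[0.266, -0.964, 0.0], [-0.964, -0.266, 0.0], [-0.0, -0.0, -1.0]]
contact_force: [-0.5, -0.4, -4.7]
grip_width: 10.1
```

Request:
apply_moves:
  commands:
    - [0,0,0,0.4,-1.2,0,0]
    - [0,0,0,0.8,-2.6,0,0]
    - [0,0,0,0.9,-3,0,0]
    - [0,0,0,0.8,-2.6,0,0]
    - [0,0,0,0.5,-1.8,0,0]
    - [0,0,0,0.2,-0.9,0,0]
    - [0,0,0,0,0,0,0]
    - [0,0,0,0,0,0,0]

```text
clock: 9.18
tool_pos: [519.0, -292.4, 199.6]
eef_rot: [[0.266, -0.964, -0.0], [-0.964, -0.266, 0.0], [-0.0, 0.0, -1.0]]
contact_force: [0.1, 0.2, -4.9]
grip_width: 9.7
```

Run:
```python
from h import *
s=get_state(); print(s["tool_pos"],s["contact_force"],s["ft_torque"],s["grip_width"]); o=snap("d")
for n in ("top","scene"):
    W=cloud(o[n]).reshape(-1,3); W=W[~np.isnan(W[:,0])]
    m=(np.hypot(W[:,0]-519.5,W[:,1]+292.5)<115)
    P=W[m&(W[:,2]>109)&(W[:,2]<121)]
    r=cv2.minAreaRect(P[:,:2].astype(np.float32)); print(n,r,np.median(P[:,2]))
    f=np.linalg.lstsq(np.c_[P[:,:2]-[519.5,-292.5],np.ones(len(P))],P[:,2],rcond=None)[0]; print(f)
    P=W[m&(W[:,2]>222)&(W[:,2]<236)]; print(len(P),np.median(P[:,2]),cv2.fitLine(P[:,:2].astype(np.float32),cv2.DIST_HUBER,0,.01,.01).ravel(), cv2.minAreaRect(P[:,:2].astype(np.float32)))
```

```text
[ 519.04442709 -292.4380305   199.56560134] [ 0.08654664  0.23461723 -4.85698444] [0.01531438 0.11233498 0.01761773] 9.720436471239987
top ((487.6649169921875, -329.5450439453125), (30.870742797851562, 99.21060943603516), 15.073590278625488) 115.75546655430733
[-1.64623647e-01 -4.68685529e-02  1.06455115e+02]
58 231.14502277760977 [ 2.4284078e-01 -9.7006619e-01  5.1078049e+02 -2.6688873e+02] ((511.02490234375, -266.9331970214844), (8.540214538574219, 24.298891067504883), 14.855939865112305)
scene ((521.1459350585938, -291.8827819824219), (113.28207397460938, 164.87322998046875), 15.673871040344238) 114.65586009752893
[-9.46388429e-03 -3.69075538e-04  1.14636394e+02]
267 229.1313062379696 [ 2.7796233e-01 -9.6059197e-01  5.2195233e+02 -2.8445810e+02] ((523.450439453125, -290.2197265625), (35.93037414550781, 150.8186492919922), 26.11821174621582)
```

View pics/d_scene.png

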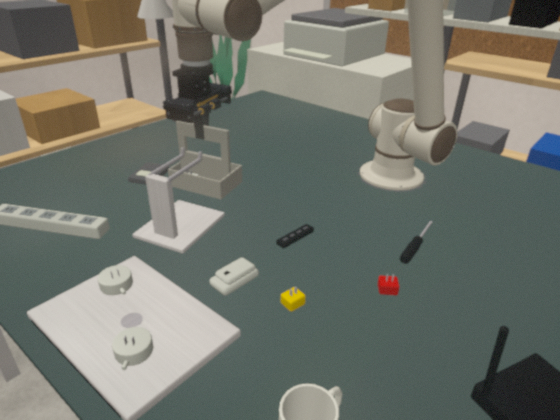

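View pics/d_top.png

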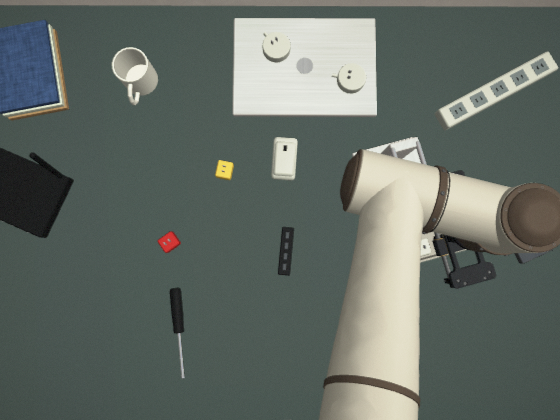

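The caddy is level in front of the tips, at (205,165) in the scene view, with its underside at 65 mm. The centre is 0.2 mm off sideways. I insert along the stand's +x.

Request:
apply_moves:
  commands:
    - [0,0,0,0.5,0.14,0,0]
    - [0,0,0,1.0,0.28,0,0]
    - [0,0,0,1.2,0.33,0,0]
    - [0,0,0,1.2,0.33,0,0]
    - [0,0,0,1.2,0.33,0,0]
    - [0,0,0,1.0,0.28,0,0]
    - [0,0,0,0.5,0.14,0,0]
    - [0,0,0,0,0,0,0]

```text
clock: 10.28
tool_pos: [585.5, -274.7, 199.3]
eef_rot: [[0.266, -0.964, -0.0], [-0.964, -0.266, 0.0], [-0.0, 0.0, -1.0]]
contact_force: [0.1, -0.1, -5.1]
grip_width: 9.9
```

No contact forces, so I finish the insertion.

Request:
apply_moves:
  commands:
    - [0,0,0,0.6,0.16,0,0]
    - [0,0,0,0.7,0.19,0,0]
    - [0,0,0,0.4,0.11,0,0]
    - [0,0,0,0,0,0,0]
    - [0,0,0,0,0,0,0]

```text
clock: 10.9
tool_pos: [602.1, -270.2, 199.4]
eef_rot: [[0.266, -0.964, -0.0], [-0.964, -0.266, 0.0], [-0.0, 0.0, -1.0]]
contact_force: [0.1, -0.7, -4.5]
grip_width: 10.0
```

Run:
```python
from h import *
s=get_state(); print(s["tool_pos"],s["contact_force"]); snap("e")
p=cv2.imread("pics/e_scene.png"); cv2.imwrite("pics/e_crop.png",cv2.resize(p[100:260,90:290],None,fx=4,fy=3.75)[:600])
```

```text
[ 602.12757322 -270.22141922  199.44446613] [ 0.11456174 -0.73171153 -4.53120156]
```

View pics/e_crop.png

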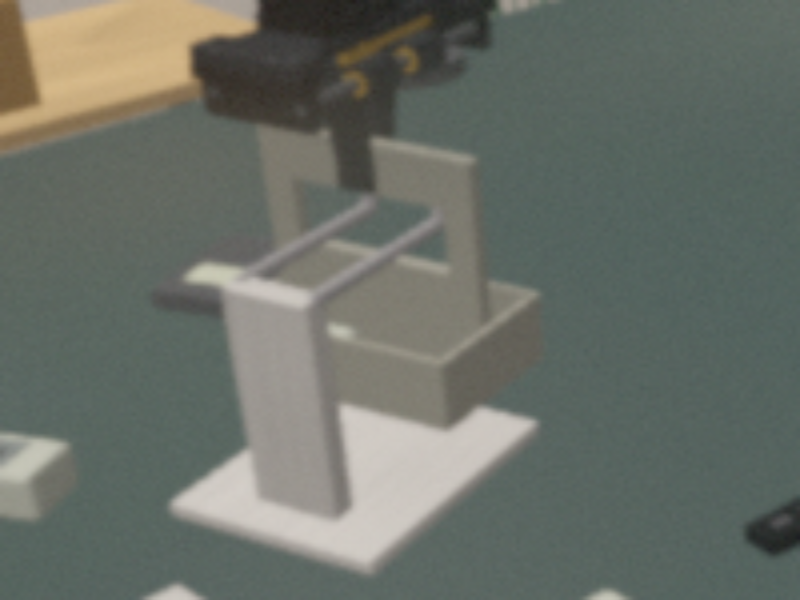

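Both arms pass through the slot, around (370,200) and (435,215) in the crop. Next I lower it, by most of the gap first.

Request:
apply_moves:
  commands:
    - [0,0,0,0,0,-0.5,0]
    - [0,0,0,0,0,-0.8,0]
    - [0,0,0,0,0,-0.6,0]
    - [0,0,0,0,0,-0.2,0]
    - [0,0,0,0,0,-0.2,0]
    - [0,0,0,0,0,0,0]
    - [0,0,0,0,0,0,0]

```text
clock: 11.88
tool_pos: [602.4, -270.3, 176.8]
eef_rot: [[0.266, -0.964, 0.001], [-0.964, -0.266, -0.0], [0.0, -0.0, -1.0]]
contact_force: [-0.2, 0.1, -4.0]
grip_width: 9.7
```

Request:
apply_moves:
  commands:
    - [0,0,0,0,0,-0.1,0]
    - [0,0,0,0,0,-0.1,0]
    - [0,0,0,0,0,0,0]

```text
clock: 12.25
tool_pos: [602.2, -270.2, 174.4]
eef_rot: [[0.266, -0.964, -0.0], [-0.964, -0.266, 0.0], [-0.0, 0.0, -1.0]]
contact_force: [-0.0, -0.7, -4.9]
grip_width: 9.7
```

Request:
apply_moves:
  commands:
    - [0,0,0,0,0,-0.05,0]
    - [0,0,0,0,0,0,0]
    - [0,0,0,0,0,0,0]

```text
clock: 12.62
tool_pos: [602.3, -270.2, 174.2]
eef_rot: [[0.266, -0.964, 0.0], [-0.964, -0.266, -0.0], [0.0, -0.0, -1.0]]
contact_force: [0.3, 0.1, -4.1]
grip_width: 10.0
```

Request:
apply_moves:
  commands:
    - [0,0,0,0,0,-0.05,0]
    - [0,0,0,0,0,-0.05,0]
    - [0,0,0,0,0,0,0]
    - [0,0,0,0,0,0,0]

```text
clock: 13.12
tool_pos: [602.3, -270.3, 174.1]
eef_rot: [[0.266, -0.964, 0.001], [-0.964, -0.266, -0.0], [0.001, -0.001, -1.0]]
contact_force: [-3.2, 2.4, 4.1]
grip_width: 9.9
```

It is seated: the force went from −5 to +4 N. I release and check before withdrawing.

Request:
apply_moves:
  commands:
    - [0,0,0,0,0,0,1.3]
    - [0,0,0,0,0,0,1.6]
    - [0,0,0,0,0,0,2]
    - [0,0,0,0,0,0,2.5]
    - [0,0,0,0,0,0,3]
    - [0,0,0,0,0,0,4]
    - [0,0,0,0,0,0,4]
    - [0,0,0,0,0,0,4]
    - [0,0,0,0,0,0,4]
    - [0,0,0,0,0,0,4]

```text
clock: 14.38
tool_pos: [602.3, -270.2, 173.0]
eef_rot: [[0.266, -0.964, -0.0], [-0.964, -0.266, -0.0], [-0.0, 0.0, -1.0]]
contact_force: [0.5, 1.0, -0.5]
grip_width: 40.0
```

Run:
```python
from h import *
s=get_state(); print(s["tool_pos"],s["contact_force"],s["grip_width"]); snap("f")
p=cv2.imread("pics/f_scene.png"); cv2.imwrite("pics/f_crop.png",cv2.resize(p[100:260,90:290],None,fx=4,fy=3.75)[:600])
```

```text
[ 602.25026254 -270.21970605  173.04436779] [ 0.5220302   1.0156417  -0.53609598] 39.98583307635467
```

View pics/f_crop.png

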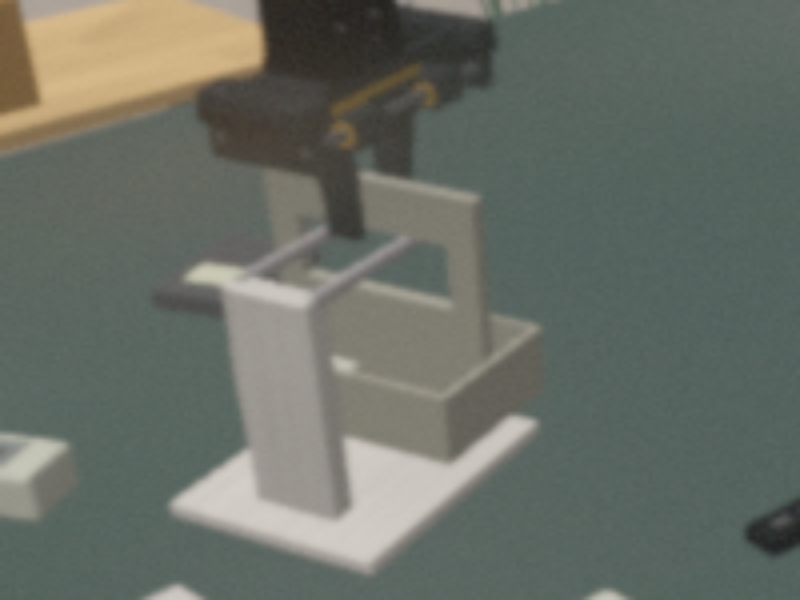

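The caddy hangs level from the arms and the fingers are clear, at 40 mm with no force. I withdraw upward, then back away toward the robot at height so the cameras can see it.

Request:
apply_moves:
  commands:
    - [0,0,0,0,0,0.5,4]
    - [0,0,0,0,0,1,4]
    - [0,0,0,0,0,2,4]
    - [0,0,0,0,0,3,4]
    - [0,0,0,0,0,3,4]
    - [0,0,0,-1,2,2,4]
    - [0,0,0,-2,4,0,4]
    - [0,0,0,-2,4,0,4]
    - [0,0,0,-2,4,0,4]
    - [0,0,0,-2,4,0,4]
    - [0,0,0,-2,4,0,4]
    - [0,0,0,-2,4,0,4]
    - [0,0,0,-2,4,0,4]
    - [0,0,0,0,0,0,4]
    - [0,0,0,0,0,0,4]
    - [0,0,0,0,0,0,4]

```text
clock: 16.48
tool_pos: [452.7, 29.1, 288.2]
eef_rot: [[0.264, -0.964, 0.0], [-0.964, -0.264, -0.0], [0.0, -0.0, -1.0]]
contact_force: [-0.5, -0.3, -0.3]
grip_width: 39.8
```

Run:
```python
from h import *
s=get_state(); print(s["tool_pos"],s["contact_force"],s["clock"]); o=snap("g")
th=np.radians(15.5); R=np.array([[np.cos(th),np.sin(th)],[-np.sin(th),np.cos(th)]])
for n in ("top","scene"):
    W=cloud(o[n]).reshape(-1,3); W=W[~np.isnan(W[:,0])]
    L=(W[:,:2]-[601.4,-269.8])@R.T; m=(abs(L[:,0])<75)&(abs(L[:,1])<100)
    k=m&(W[:,2]>193)&(W[:,2]<215); print(n,"top bar",k.sum(),np.percentile(W[k,2],[50,90]),cv2.minAreaRect(L[k].astype(np.float32)))
    k=m&(W[:,2]>83)&(W[:,2]<97); print(" rim",cv2.minAreaRect(L[k].astype(np.float32)),np.linalg.lstsq(np.c_[L[k],np.ones(k.sum())],W[k,2],rcond=None)[0])
    a=load("a")[n][0]; d=np.abs(a.astype(int)-o[n][0]).max(2)>60
```

```text
[452.65403384  29.12757377 288.21834665] [-0.48760173 -0.30171894 -0.26264553] 16.475
top top bar 436 [205.65462266 207.70331622] ((0.186309814453125, -0.2320709228515625), (151.91778564453125, 10.079480171203613), 89.91767883300781)
 rim ((0.7822456359863281, -0.8340377807617188), (162.54476928710938, 110.23728942871094), 89.83958435058594) [9.12659479e-05 5.68473901e-04 8.99292856e+01]
scene top bar 377 [202.37900517 206.72273269] ((2.3129687309265137, 0.06524658203125), (152.465087890625, 15.845361709594727), 89.3577880859375)
 rim ((2.170299530029297, -1.1593017578125), (163.77484130859375, 115.65678405761719), 89.8496322631836) [-8.49173190e-03 -5.71751627e-03  8.96670566e+01]
```

View pics/g_scene.png

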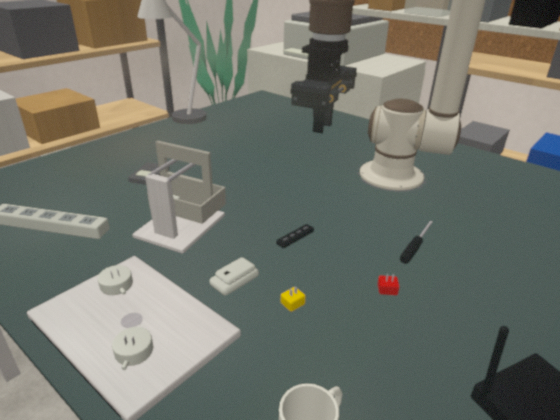

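View pics/g_top.png

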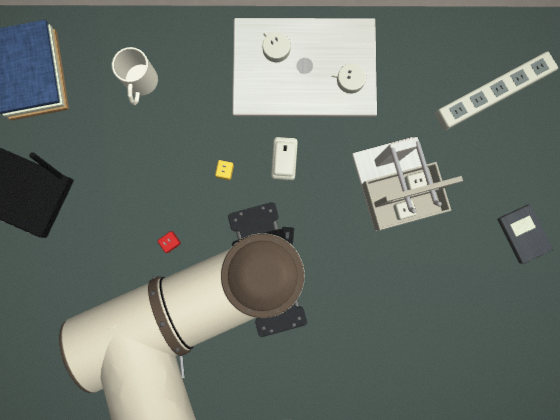

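The caddy hangs level, with both chargers in it at (418,181) and (404,208). The mouse at (285,158) is unmoved in both views. The hub is unmoved in the scene view at (295,236). I hand the job in.

```bash
python3 -c "
from workcell import *
print(close_job())"
```

```text
the job is handed in; nothing more can be done
None
```

The caddy is hanging on the stand with both arms through its slot. The gripper has let go and is well clear. I handed the job in at about 16.5 s on the robot's clock, and no verdict is reported.

**Position:** the bar is within about 2 mm along the arms and 1 mm sideways of the hanging place. Its top measured about 206 mm, so the underside is about 171 mm against the 170 mm wanted. The rim is level to under 0.01 rad.

**Contents and bystanders:** both chargers showed in the tray in the last top view. The mouse and hub looked unmoved. The arm hid most of the hub from above, so I judged it from the scene view only.

**Forces:** after release the tool's force reading was back to about zero, as it should be with nothing touching. I did not measure the caddy's speed directly; it looked still.

**Disagreement:** the two cameras differ by about 2 mm, which fits the stated calibration. No check failed.

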